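Index the parts carousel and tip in the ring blank

ROBOT

A 6-joint arm with a two-finger parallel gripper is mounted at the origin on a cart in front of the work surface, level with it; the furniture and walls round the work are solid. World frame = base frame: x ahead of the robot, y to its left, z up, the work surface at z = 0. Lengths are in m, angles in rad, forces in N, time in s.
With the tool pointing down it reaches from about 0.35 to 0.975 m from the base axis. Payload 4.9 kg.
Tool frame: the origin (TCP) lies on the front face of the gripper's body, between the roots of the fingers; the fingertips stand ctrl.tip_extent ahead of it and the grasp point (between the pads) lies 54 mm ahead of it (ctrl.tip_extent is the distance from the TCP to the fingertips, in m); z points along the fingers, y is the line along which they close (so a half turn about z gives the same grasp; the last joint's range is limited). The gripper opens to 85 mm and grips with 20 to 120 N. Pads are 22 mm wide; open, the fingers measure 114 mm over their backs; the gripper's body (76 mm by 85 mm) begins 54 mm behind the grasp point. The pads swing forward as they close: fully open they stand 13 mm farther back than shut.
Start: joints at [-1.393, 0.053, 1.613, -0, 1.476, -0.119], TCP at [0.183, -0.598, 0.304] pointing down, gripper open.
Joint ranges: [-3.01, 3.01], [-1.01, 2.22], [0.06, 2.58], [-1.02, 4.17], [0.09, 2.62], [-3.14, 3.14]. Speed limits (rad/s): [2.57, 2.57, 3.14, 3.14, 3.14, 3.14].

INTERFACE

Orientations are given as a rotation vector (axis times angle).
In Python, from station import ctrl gives the robot as it stands.
- The arm moves only by the tool apply_moves, never from a script. Its argument "rows" is one flat list of numbers, 6 for each row, row after row: the shift along the tool's x, y, z normalised to -1 to 1, where 1 is 0.6 m, then the turn, a rotation vector about the tool's x, y, z normalised to -1 to 1, where 1 is 90 degrees. A call has 1 to 20 rows; each row is the pose to reach, as a shift and turn from the pose commanded when the call began, along the tool's axes at that moment; what a row does not reach only later rows make up. A row lasts 1/10 s, in which the tool goes at most 50 mm and 8.59 degrees, less where a joint would pass 70% of its speed; a pose out of reach is approached as far as the arm can. A call with a number of a shift or a turn outside -1 to 1 is refused whole. A call with a gripper value outside its range is refused whole. "grip" is the opening, from 0 (shut) to 1 (fully open), set as the call begins (left out, the last holds). The fingers move at their own pace and stop on an object; "grip_force" is the grip in N (left out, the last holds). Time passes only in rows, so rows that repeat a pose let the fingers close. It gives the time, the measured TCP pose, the force, the opening and the grip force at its end, in the units of the state.
- ctrl.get_obs(): the state, without advancing time (a new reading comes with each control period).
- ctrl.get_image(name): name is "scene" or "top"; returns (picture, depth): 420x560x3 uint8, blue, green, red; 420x560 float32, m along the optical axis (not along the pixel's ray), 0 where there is no reading.
- ctrl.camera_model(name): a dict with "mtx" (3x3 intrinsics, pixels), "R" (3x3) and "t" (3): a world point X has camera coordinates R X + t. Camera axes: x right, y down, z forward; pixel columns grow to the right and rows downward; lengths in m; the calibration is good to about 2 mm. A picture is of the moment at which its call begins. camera_model takes no time and is no camera call.
- ctrl.finish_job(): hands the job in; it is judged then, once.
The state is a dict: "t": time; "q": joint angles; "dq": joint speeds; "effort": joint torques, N m; "tool_pos": TCP position; "tool_rot": TCP orientation; "contact_force": force on the tool from outside, world axes, zero at the start; "wrist_torque": the same for the moment, N m; "opening": finger opening in m; "grip_force": force on a finger pad.
Only numpy, scipy, OpenCV 4.12 (cv2) and the standard library are available. Lean on these libraries where they do the work, as an engineer would, in place of code of your own. Each camera call takes 0.05 s, during which the arm holds its last target. There are 200 camera calls.

TASK

Turn the little parts carousel by its black centre knob until the blue compartment is centred under the chute, with the ring still lying in the chute. Then push the chute's red handle bar over towards the carousel so that the chute tips and the ring slides into the blue compartment, and leave it lying there.

Things in the scene. Friction and masses are not known exactly. Their poses are not given: they have to be found in the camera images.
- ring: tan turned ring blank, 30 mm across (35 mm over its two lugs), 8 mm high, 22 g, loose; it starts lying flat in the raised chute. Origin: centre of its underside.
- drop_point (a point): fixed point of the stand, under the chute's lip, 39 mm from the carousel's axis and 18 mm above the bench; the middle of the blue compartment must be brought here. Its +y axis is level and points from the carousel's upright axis out along the chute, +z up. The stand does not move.
- blue_pocket (a point): middle of the floor of the blue compartment, 39 mm from the axis of the carousel: a round white tray, 136 mm across, rim 43 mm above the bench, with four quarter compartments (blue; then anticlockwise green, red, yellow), floors at 18 mm. It turns either way about its upright axis and stays where left. +y (turning with it) points outward from that axis through this point, +z up.
- knob_grip (a point): centre of the black bar-shaped knob on the carousel's axis, about 103 mm above the bench: 14 mm thick, 34 mm long, 26 mm high (90 to 116 mm above the bench), on a thin post. Its axes turn with the carousel; the bar's 34 mm length runs along its y (towards the blue compartment), its 14 mm thickness along x.
- bail (a point): middle of the red handle bar, 9 mm thick and 58 mm long, level, that bridges the chute about 107 mm above the bench. At rest it stands 53 mm farther out than the chute's hinge and 53 mm above it (75 mm arm). Pushed towards the carousel it swings over the top about the hinge; it takes 2 to 3 N and stays where it is left.
- chute (a joint): tip angle (rad): 0 level, 1.05 fully tipped (stop); the ring slides from about 0.5 to 0.65. The chute is an 80 mm long, 48 mm wide steel tray with 16 mm sides, open towards the carousel and hinged at that lip, 56 mm from the carousel's axis, 54 mm above the bench.
Not all that is in view belongs to the job. Leave any green look-alike of the ring alone.

How it is judged:
On the way, in this order (a step that is already met when the one before it is completed fails the run):
1. the blue compartment is centred under the chute (within 10 mm) while the ring still lies in the chute (horizontal distance between blue_pocket and drop_point below 0.01 m and value of joint chute below 0.25 rad and height (world z) of ring above 0.045 m), for 0.2 s.
2. the chute is tipped by 0.7 rad or more with the blue compartment under it (within 12 mm) (value of joint chute above 0.7 rad and horizontal distance between blue_pocket and drop_point below 0.012 m), for 0.1 s.
At the end, for the whole second after the job is handed in: The ring lies at rest in the blue compartment: its origin within 30 mm sideways of the compartment's middle and less than 20 mm above its floor, having been tipped in from the chute (horizontal distance between ring and blue_pocket below 0.03 m and z of ring in the frame of blue_pocket below 0.02 m and linear speed of ring below 0.02 m/s); the robot touches nothing.
It also fails if it takes over 45 s, if anything falls off the work surface, if the arm or the gripper's body presses on something with over 40 N, if the wrist force passes 120 N, or if a joint passes its speed limit or range.

## Working session

There is one attempt and no reset: what is moved stays moved. The work goes in short steps, Python scripts to look and compute and a tool call to move; the robot and the scene stay as the last step left them, time stands still between calls to the robot, and variables do not carry over. Pictures are saved under pics/ and viewed, at most 10 in all, crops included, and the job is handed in when it is done.

Besides the shell and the picture viewer there is one more tool, called after "Request:" as name(argument=value, ...) on one line, values as JSON. apply_moves: Moves the arm, as the interface text tells. Its arguments: {"type":"object","properties":{"rows":{"type":"array","items":{"type":"number"}},"grip":{"type":"number"},"grip_force":{"type":"number"}},"required":["rows"]}

```bash
ls; mkdir -p pics; python3 - <<'E'
from station import ctrl
import cv2,numpy as np
o=ctrl.get_obs();print({k:np.round(v,3) for k,v in o.items()},ctrl.tip_extent)
for n in("scene","top"):
    p,d=ctrl.get_image(n);cv2.imwrite(f"pics/{n}0.png",p);np.savez(f"pics/{n}0.npz",p=p,d=d)
    m=ctrl.camera_model(n);print(n,np.round(m["mtx"],1).tolist(),np.round(m["R"],3).tolist(),np.round(-m["R"].T@m["t"],3))
E
```

```text
pics
{'t': np.float64(0.0), 'q': array([-1.393,  0.053,  1.614,  0.   ,  1.476, -0.119]), 'dq': array([ 0.001,  0.   ,  0.   , -0.001, -0.001, -0.001]), 'effort': array([ 0.0000e+00, -3.9368e+01, -3.7018e+01, -0.0000e+00,  7.0000e-03,
       -0.0000e+00]), 'tool_pos': array([ 0.183, -0.597,  0.303]), 'tool_rot': array([-3.105, -0.464,  0.   ]), 'contact_force': array([ 0.207, -0.536, -0.412]), 'wrist_torque': array([ 0.009, -0.009, -0.014]), 'grip_force': np.float64(0.0), 'opening': np.float64(0.085)} 0.0726
scene [[490.3, 0.0, 281.6], [0.0, 490.3, 205.8], [0.0, 0.0, 1.0]] [[-0.486, -0.874, -0.014], [-0.666, 0.381, -0.642], [0.566, -0.302, -0.767]] [0.088 0.492 0.747]
top [[498.6, 0.0, 275.9], [0.0, 498.6, 212.0], [0.0, 0.0, 1.0]] [[0.024, -1.0, 0.007], [-0.992, -0.025, -0.12], [0.12, -0.004, -0.993]] [0.462 0.215 0.953]
```

View pics/scene0.png

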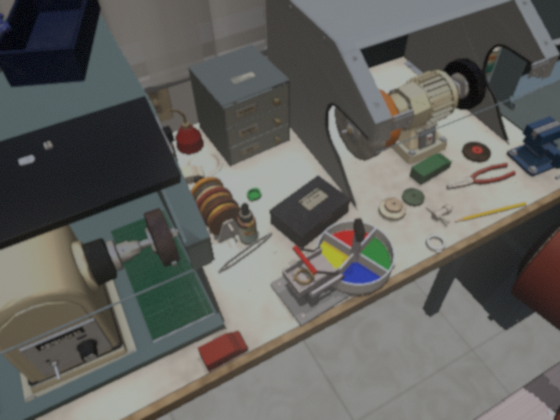

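View pics/top0.png

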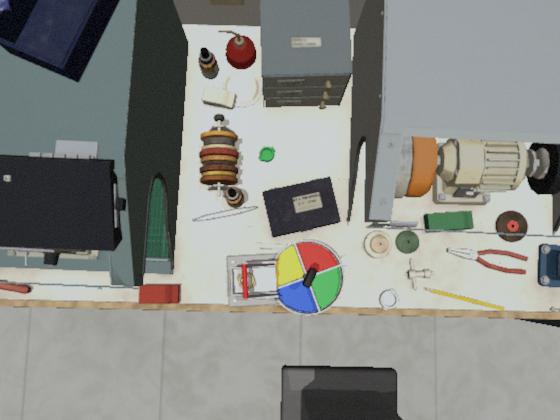

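The top view shows the carousel at about (309,277) with the knob on it, the chute running left to about (245,280), and the red bar at about (243,281). Blue lies towards the lower left at about (297,297). The tan ring in the chute at about (248,280) is the one to use. The green look-alike at (267,154) and the pale rings at (388,298) and (377,243) stay alone.

```bash
cat > h.py <<'E'
import cv2,numpy as np
from station import ctrl
def ray(n,uv,z):
    m=ctrl.camera_model(n);R,t=m["R"],m["t"];c=-R.T@t
    uv=np.atleast_2d(np.asarray(uv,float));d=np.c_[uv,np.ones(len(uv))]@np.linalg.inv(m["mtx"]).T@R
    return c+d*((z-c[2])/d[:,2])[:,None]
def mask(p,col,box):
    h=cv2.cvtColor(p,cv2.COLOR_BGR2HSV).astype(int);H,S,V=h[...,0],h[...,1],h[...,2]
    k={"blue":(abs(H-118)<14)&(S>120)&(V>60),"green":(abs(H-62)<15)&(S>120)&(V>60),"yellow":(abs(H-29)<6)&(S>120)&(V>90),
       "red":((H<8)|(H>172))&(S>130)&(V>60),"black":(V<50)}[col]
    b=np.zeros(k.shape,bool);u0,v0,u1,v1=box;b[v0:v1,u0:u1]=1
    n,l,st,_=cv2.connectedComponentsWithStats((k&b).astype(np.uint8))
    i=1+np.argmax(st[1:,4]);v,u=np.nonzero(l==i);return np.c_[u,v]
E
cat > meas.py <<'E'
from h import *
import sys
p,d=ctrl.get_image("top");tag=sys.argv[1]
B=(272,235,350,320)
for c in("blue","green","yellow","red"):
    uv=mask(p,c,B);X=ray("top",uv,.018);print(c,len(uv),uv.mean(0).round(1),X.mean(0).round(4))
    if c=="blue": print(" depth z check",np.median(d[uv[:,1],uv[:,0]]))
uv=mask(p,"black",(290,255,335,300));X=ray("top",uv,.116);w,v=np.linalg.eigh(np.cov(X[:,:2].T))
print("knob",len(uv),uv.mean(0),X.mean(0).round(4),"dir deg",np.degrees(np.arctan2(v[1,1],v[0,1])),np.sqrt(12*w),"depth",np.median(d[uv[:,1],uv[:,0]]))
uv=mask(p,"red",(232,258,262,305));X=ray("top",uv,.1115);w,v=np.linalg.eigh(np.cov(X[:,:2].T))
print("bail",len(uv),uv.mean(0),X.mean(0).round(4),np.degrees(np.arctan2(v[1,1],v[0,1])),np.sqrt(12*w),"depth",np.median(d[uv[:,1],uv[:,0]]))
cv2.imwrite(f"pics/{tag}.png",cv2.resize(p[230:325,215:355],None,fx=5,fy=5,interpolation=cv2.INTER_CUBIC))
E
python3 meas.py crop1
```

```text
blue 802 [297.3 297.1] [0.4177 0.1677 0.018 ]
 depth z check 0.9221792
green 735 [326.1 286.1] [0.4393 0.1146 0.018 ]
yellow 738 [288.3 266.6] [0.4735 0.1854 0.018 ]
red 762 [315.7 256.6] [0.4933 0.1347 0.018 ]
knob 81 [309.50617284 276.59259259] [0.4566 0.1529 0.116 ] dir deg 151.7213855415858 [0.01532857 0.0332189 ] depth 0.83092946
bail 157 [244.44585987 280.91719745] [0.4469 0.2612 0.1115] -175.68011453053066 [0.00799502 0.05559172] depth 0.83381236
```

View pics/crop1.png

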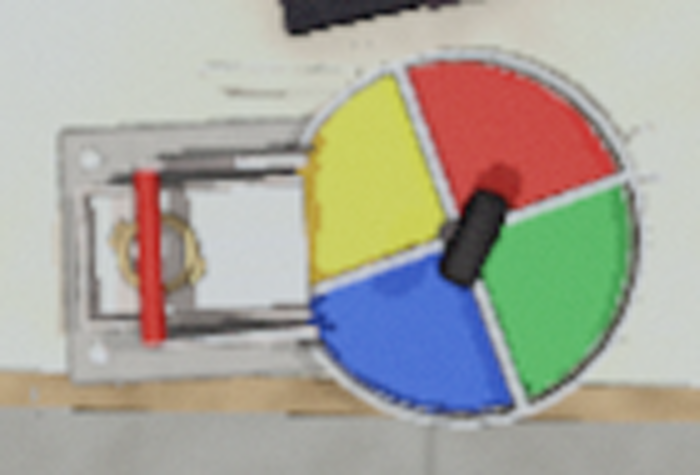

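The crop shows the walls round blue at about 110° and 200° in the world, so blue's middle points at about 155°. The chute points at about 94.7°, and bail-to-axis comes out at 109 mm, which matches 56+53. So I need to turn the carousel about 60° clockwise. The ring with lugs lies under the red bar at crop (155,250), tan, so it is the right one. Next I work out the moves.

```bash
cat > mv.py <<'E'
import sys,numpy as np
from scipy.spatial.transform import Rotation as Ro
from station import ctrl
# target TCP x y z, closing-direction yaw (deg), tool down
def go(x,y,z,yaw):
    o=ctrl.get_obs();R=Ro.from_rotvec(o["tool_rot"])
    a=np.radians(yaw);yt=np.array([np.cos(a),np.sin(a),0]);zt=np.array([0,0,-1.]);T=Ro.from_matrix(np.c_[np.cross(yt,zt),yt,zt])
    print("t",round(o["t"],2),"at",o["tool_pos"].round(4),"yaw",np.degrees(np.arctan2(*R.as_matrix()[1::-1,1])).round(1),"q",o["q"].round(2),"F",o["contact_force"].round(1))
    print("shift",(R.inv().apply(np.array([x,y,z])-o["tool_pos"])/.6).round(4),"turn",((R.inv()*T).as_rotvec()/(np.pi/2)).round(4))
if __name__=="__main__": go(*map(float,sys.argv[1:]))
E
python3 mv.py .4565 .152 .28 5
```

```text
t 0.15 at [ 0.1827 -0.5973  0.3029] yaw -73.0 q [-1.39  0.05  1.61 -0.    1.48 -0.12] F [0.2 0.4 0.4]
shift [ 0.8016 -1.0607  0.0401] turn [-8.000e-04 -8.000e-04 -8.666e-01]
```

Request:
apply_moves(rows=[0.72, -0.95, 0.03, 0, 0, -0.867, 0.72, -0.95, 0.03, 0, 0, -0.867, 0.72, -0.95, 0.03, 0, 0, -0.867, 0.72, -0.95, 0.03, 0, 0, -0.867, 0.72, -0.95, 0.03, 0, 0, -0.867, 0.72, -0.95, 0.03, 0, 0, -0.867, 0.72, -0.95, 0.03, 0, 0, -0.867, 0.72, -0.95, 0.03, 0, 0, -0.867, 0.72, -0.95, 0.03, 0, 0, -0.867, 0.72, -0.95, 0.03, 0, 0, -0.867, 0.72, -0.95, 0.03, 0, 0, -0.867, 0.72, -0.95, 0.03, 0, 0, -0.867, 0.72, -0.95, 0.03, 0, 0, -0.867, 0.72, -0.95, 0.03, 0, 0, -0.867, 0.72, -0.95, 0.03, 0, 0, -0.867, 0.72, -0.95, 0.03, 0, 0, -0.867], grip=1)

```text
t: 1.75
tool_pos: [0.4292, 0.0758, 0.2854]
tool_rot: [-2.116, -2.321, 0.001]
contact_force: [-0.5, -0.9, 0.3]
opening: 0.0854
grip_force: 0.0
```

```bash
python3 mv.py .4565 .152 .23 65
```

```text
t 1.75 at [0.4292 0.0758 0.2854] yaw 5.3 q [ 0.   -0.42  2.05  0.    1.51 -0.09] F [-0.5 -0.9  0.3]
shift [0.1223 0.0572 0.0923] turn [-6.000e-04 -6.000e-04 -6.633e-01]
```

Request:
apply_moves(rows=[0.122, 0.057, 0.092, 0, 0, -0.663, 0.122, 0.057, 0.092, 0, 0, -0.663, 0.122, 0.057, 0.092, 0, 0, -0.663, 0.122, 0.057, 0.092, 0, 0, -0.663, 0.122, 0.057, 0.092, 0, 0, -0.663, 0.122, 0.057, 0.092, 0, 0, -0.663, 0.122, 0.057, 0.092, 0, 0, -0.663, 0.122, 0.057, 0.092, 0, 0, -0.663, 0.122, 0.057, 0.092, 0, 0, -0.663])

```text
t: 2.65
tool_pos: [0.4568, 0.1487, 0.2307]
tool_rot: [-0.694, -3.064, 0.0]
contact_force: [0.0, -0.5, -0.2]
opening: 0.0856
grip_force: 0.0
```

```bash
python3 mv.py .4565 .152 .161 65; python3 - <<'E'
from h import *
for n in("scene",):
    p,d=ctrl.get_image(n);cv2.imwrite("pics/s2.png",cv2.resize(p[130:340,240:450],None,fx=2.8,fy=2.8))
E
```

```text
t 2.65 at [0.4568 0.1487 0.2307] yaw 64.5 q [ 0.16 -0.25  2.02 -0.    1.37 -0.97] F [ 0.  -0.5 -0.2]
shift [0.0028 0.0047 0.1161] turn [-0.0002 -0.     -0.006 ]
```

View pics/s2.png

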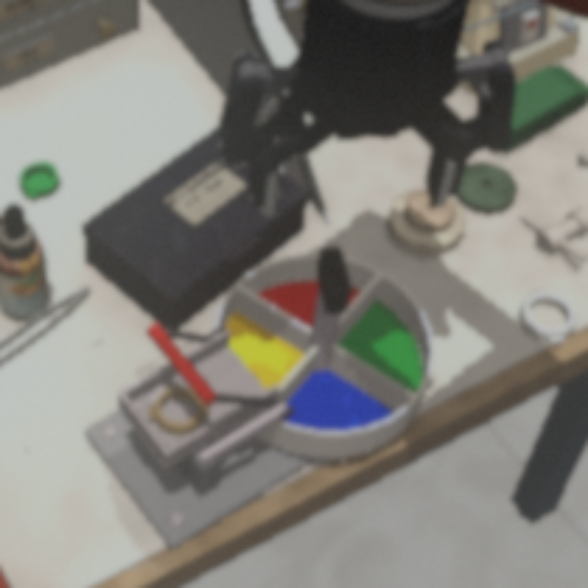

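The gripper hangs open over the knob (crop 333,285), and the closing line runs across the bar. I descend and close.

Request:
apply_moves(rows=[0, 0, 0.06, 0, 0, 0, 0, 0, 0.116, 0, 0, 0, 0, 0, 0.116, 0, 0, 0, 0, 0, 0.116, 0, 0, 0, 0, 0, 0.116, 0, 0, 0])

```text
t: 3.2
tool_pos: [0.4581, 0.1498, 0.1632]
tool_rot: [0.688, 3.062, 0.002]
contact_force: [-0.6, -0.4, 1.0]
opening: 0.0852
grip_force: 0.0
```

Request:
apply_moves(rows=[0, 0, 0, 0, 0, 0, 0, 0, 0, 0, 0, 0, 0, 0, 0, 0, 0, 0, 0, 0, 0, 0, 0, 0, 0, 0, 0, 0, 0, 0, 0, 0, 0, 0, 0, 0, 0, 0, 0, 0, 0, 0, 0, 0, 0, 0, 0, 0], grip=0, grip_force=25)

```text
t: 4.0
tool_pos: [0.4575, 0.1509, 0.1616]
tool_rot: [0.688, 3.064, 0.007]
contact_force: [2.6, 6.2, -0.5]
opening: 0.0142
grip_force: 24.3
```

```bash
python3 mv.py .4565 .152 .161 4.5;python3 -c "
from station import ctrl;o=ctrl.get_obs();print(o['opening'],o['grip_force'],o['wrist_torque'])"
```

```text
t 4.0 at [0.4575 0.1509 0.1616] yaw 64.7 q [ 0.16 -0.16  2.07  0.    1.23 -0.97] F [ 2.6  6.2 -0.5]
shift [0.0023 0.0009 0.0009] turn [ 0.0028 -0.0011  0.6688]
0.014192603304280963 24.338262230157852 [ 0.87033386 -0.30392803 -0.04823995]
```

Request:
apply_moves(rows=[0, 0.003, 0, 0, 0, 0.08, 0, 0.003, 0, 0, 0, 0.16, 0, 0.003, 0, 0, 0, 0.24, 0, 0.003, 0, 0, 0, 0.32, 0, 0.003, 0, 0, 0, 0.4, 0, 0.003, 0, 0, 0, 0.48, 0, 0.003, 0, 0, 0, 0.56, 0, 0.003, 0, 0, 0, 0.62, 0, 0.003, 0, 0, 0, 0.667, 0, 0.003, 0, 0, 0, 0.667, 0, 0.003, 0, 0, 0, 0.667, 0, 0.003, 0, 0, 0, 0.667])

```text
t: 5.2
tool_pos: [0.4561, 0.1501, 0.1615]
tool_rot: [-2.127, -2.309, 0.012]
contact_force: [-11.2, -6.7, 10.1]
opening: 0.014
grip_force: 26.1
```

Request:
apply_moves(rows=[0, 0, 0, 0, 0, 0, 0, 0, 0, 0, 0, 0, 0, 0, 0, 0, 0, 0, 0, 0, 0, 0, 0, 0, 0, 0, 0, 0, 0, 0, 0, 0, 0, 0, 0, 0], grip=1)

```text
t: 5.8
tool_pos: [0.4576, 0.1513, 0.1611]
tool_rot: [-2.129, -2.31, -0.0]
contact_force: [0.4, 0.4, 0.0]
opening: 0.0856
grip_force: 0.0
```

Request:
apply_moves(rows=[0, 0, -0.06, 0, 0, 0, 0, 0, -0.13, 0, 0, 0, -0.2, 0, -0.18, 0, 0, 0, -0.3, 0, -0.18, 0, 0, 0, -0.3, 0, -0.18, 0, 0, 0, -0.3, 0, -0.18, 0, 0, 0, -0.3, 0, -0.18, 0, 0, 0, -0.3, 0, -0.18, 0, 0, 0])

```text
t: 6.6
tool_pos: [0.4723, -0.0285, 0.2691]
tool_rot: [-2.131, -2.308, -0.001]
contact_force: [-0.8, -0.2, 0.8]
opening: 0.0856
grip_force: 0.0
```

```bash
python3 mv.py .4565 .152 .161 4.5; python3 meas.py crop3
```

```text
t 6.6 at [ 0.4723 -0.0285  0.2691] yaw 4.6 q [-0.22 -0.3   1.99  0.    1.45 -0.3 ] F [-0.8 -0.2  0.8]
shift [ 0.3018 -0.0022  0.1803] turn [ 0.     -0.0004  0.0008]
blue 719 [285.8 278.4] [0.4517 0.1896 0.018 ]
 depth z check 0.9260946
green 435 [313.5 299.3] [0.4144 0.1376 0.018 ]
yellow 801 [304.7 255.1] [0.4956 0.1553 0.018 ]
red 729 [328.7 275.4] [0.4591 0.1098 0.018 ]
knob 61 [309.96721311 276.75409836] [0.4564 0.1521 0.116 ] dir deg 92.23394352266727 [0.01441493 0.03376293] depth 0.8309313
bail 154 [244.48701299 280.95454545] [0.4468 0.2611 0.1115] -175.72500156055048 [0.00790042 0.05526379] depth 0.8339306
```

View pics/crop3.png

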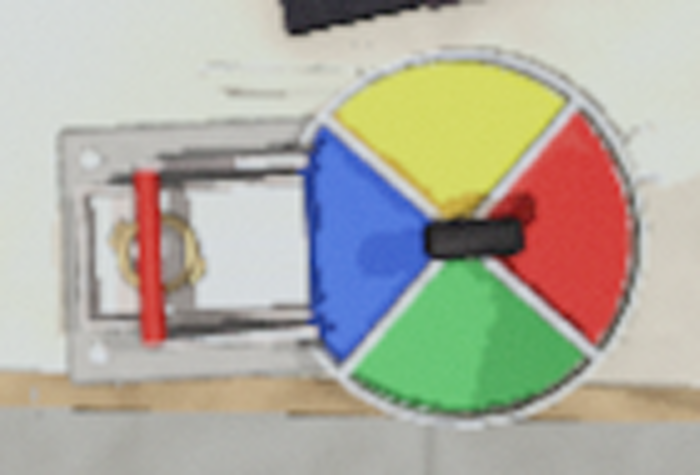

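Blue's middle now points at 94.6°, against 94.7° for the chute, and the ring is still lying in the chute. Next I shut the fingers and go down outside the red bar (top pixel 244,281; world 0.447, 0.261).

Request:
apply_moves(rows=[0.53, -0.002, 0.04, 0, 0, 0, 0.53, -0.002, 0.04, 0, 0, 0, 0.53, -0.002, 0.04, 0, 0, 0, 0.53, -0.002, 0.04, 0, 0, 0, 0.53, -0.002, 0.04, 0, 0, 0, 0.53, -0.002, 0.04, 0, 0, 0, 0.53, -0.002, 0.04, 0, 0, 0, 0.53, -0.002, 0.04, 0, 0, 0, 0.53, -0.002, 0.04, 0, 0, 0, 0.53, -0.002, 0.04, 0, 0, 0], grip=0)

```text
t: 7.65
tool_pos: [0.4449, 0.2884, 0.245]
tool_rot: [2.129, 2.31, -0.001]
contact_force: [0.7, -0.6, -0.6]
opening: 0.0
grip_force: 0.0
```

```bash
python3 mv.py .4453 .2885 .165 4.6; python3 - <<'E'
from h import *
p,d=ctrl.get_image("scene");cv2.imwrite("pics/s4.png",cv2.resize(p[130:340,190:400],None,fx=2.8,fy=2.8))
E
```

```text
t 7.65 at [0.4449 0.2884 0.245 ] yaw 4.7 q [ 0.43 -0.13  1.89 -0.    1.38  0.35] F [ 0.7 -0.6 -0.6]
shift [0.0002 0.0007 0.1333] turn [-0.0002  0.0003  0.0008]
```

View pics/s4.png

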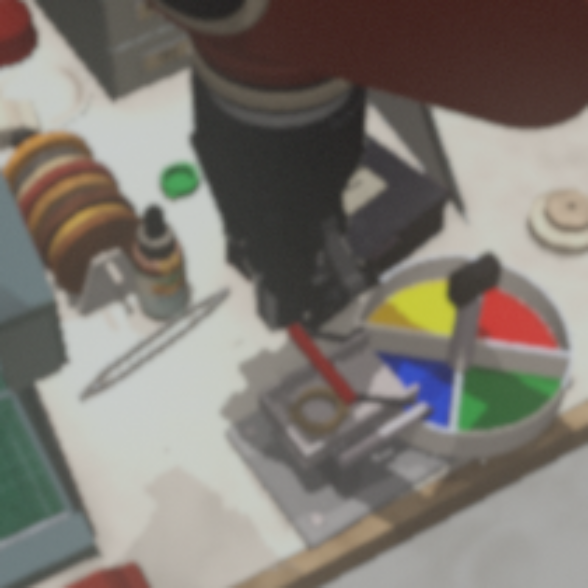

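The shut fingers hang outside the bar (crop 325,365) and clear of everything. I descend, then push gently towards the carousel.

Request:
apply_moves(rows=[0, 0, 0.05, 0, 0, 0, 0, 0, 0.1, 0, 0, 0, 0, 0, 0.133, 0, 0, 0, 0, 0, 0.133, 0, 0, 0, 0, 0, 0.133, 0, 0, 0])

```text
t: 8.2
tool_pos: [0.4455, 0.2881, 0.1657]
tool_rot: [2.131, 2.309, 0.0]
contact_force: [0.5, 0.1, 0.7]
opening: 0.0003
grip_force: 0.0
```

Request:
apply_moves(rows=[-0.01, 0, 0, 0, 0, 0, -0.02, 0, 0, 0, 0, 0, -0.03, 0, -0.003, 0, 0, 0, -0.04, 0, -0.01, 0, 0, 0, -0.05, 0, -0.016, 0, 0, 0, -0.06, 0, -0.02, 0, 0, 0, -0.07, 0, -0.025, 0, 0, 0, -0.08, 0, -0.028, 0, 0, 0, -0.09, 0, -0.03, 0, 0, 0, -0.1, 0, -0.033, 0, 0, 0, -0.108, 0, -0.033, 0, 0, 0, -0.116, 0, -0.033, 0, 0, 0, -0.122, 0, -0.033, 0, 0, 0, -0.128, 0, -0.033, 0, 0, 0, -0.132, 0, -0.033, 0, 0, 0, -0.132, 0, -0.033, 0, 0, 0, -0.132, 0, -0.033, 0, 0, 0, -0.132, 0, -0.033, 0, 0, 0])

```text
t: 10.0
tool_pos: [0.4516, 0.2097, 0.1851]
tool_rot: [2.129, 2.31, -0.001]
contact_force: [0.2, -0.1, -0.4]
opening: 0.0001
grip_force: 0.0
```

```bash
python3 mv.py .4453 .2885 .165 4.6; python3 - <<'E'
from h import *
p,d=ctrl.get_image("scene");cv2.imwrite("pics/s5.png",cv2.resize(p[160:340,230:410],None,fx=3.2,fy=3.2))
E
```

```text
t 10.0 at [0.4516 0.2097 0.1851] yaw 4.7 q [ 0.29 -0.15  2.01 -0.    1.28  0.2 ] F [ 0.2 -0.1 -0.4]
shift [0.1318 0.0003 0.0334] turn [-0.0002  0.0004  0.0009]
```

View pics/s5.png

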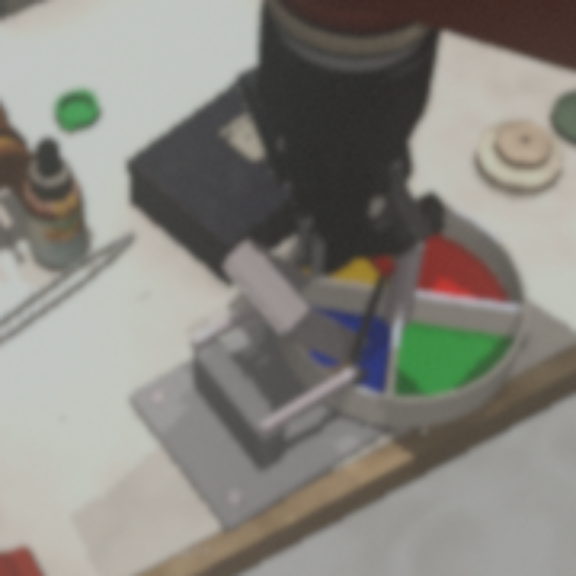

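The chute has tipped well over (its tray stands up at crop 270,285). I back off slightly, lift, and look.

Request:
apply_moves(rows=[0.01, 0, 0, 0, 0, 0, 0.01, 0, -0.02, 0, 0, 0, 0.01, 0, -0.08, 0, 0, 0, 0.01, 0, -0.15, 0, 0, 0, -0.2, 0, -0.2, 0, 0, 0, -0.4, 0, -0.2, 0, 0, 0, -0.4, 0, -0.2, 0, 0, 0, -0.4, 0, -0.2, 0, 0, 0, -0.4, 0, -0.2, 0, 0, 0, -0.4, 0, -0.2, 0, 0, 0, -0.4, 0, -0.2, 0, 0, 0])

```text
t: 11.15
tool_pos: [0.4713, -0.0302, 0.3061]
tool_rot: [2.131, 2.307, 0.001]
contact_force: [-0.6, 0.0, 0.2]
opening: 0.0001
grip_force: 0.0
```

```bash
python3 meas.py crop6; python3 - <<'E'
from h import *
p,d=ctrl.get_image("scene");a=cv2.resize(p[200:310,270:410],(560,440),interpolation=cv2.INTER_CUBIC)
b=cv2.resize(cv2.imread("pics/crop6.png"),None,fx=.34,fy=.9)
cv2.imwrite("pics/s6.png",np.hstack([a,cv2.resize(cv2.imread("pics/crop6.png")[:,:350],(240,440))]))
E
```

```text
blue 245 [292.9 277.9] [0.4528 0.1764 0.018 ]
 depth z check 0.9261773
green 579 [311.1 298.8] [0.4153 0.142  0.018 ]
yellow 801 [304.7 255.1] [0.4957 0.1553 0.018 ]
red 728 [328.8 275.4] [0.4591 0.1097 0.018 ]
knob 59 [310.         276.76271186] [0.4564 0.152  0.116 ] dir deg 92.0862588952319 [0.01437987 0.03539395] depth 0.8305932Traceback (most recent call last):
  File "meas.py", line 10, in <module>
    uv=mask(p,"red",(232,258,262,305));X=ray("top",uv,.1115);w,v=np.linalg.eigh(np.cov(X[:,:2].T))
  File "h.py", line 13, in mask
    i=1+np.argmax(st[1:,4]);v,u=np.nonzero(l==i);return np.c_[u,v]
        ~~~~~~~~~^^^^^^^^^^
    return _wrapfunc(a, 'argmax', axis=axis, out=out, **kwds)
    return bound(*args, **kwds)
ValueError: attempt to get argmax of an empty sequence
[ WARN:0@1.875] global loadsave.cpp:275 findDecoder imread_('pics/crop6.png'): can't open/read file: check file path/integrity
Traceback (most recent call last):
cv2.error: OpenCV(4.12.0) /io/opencv/modules/imgproc/src/resize.cpp:4208: error: (-215:Assertion failed) !ssize.empty() in function 'resize'
```

```bash
python3 - <<'E'
from h import *
p,d=ctrl.get_image("scene");a=cv2.resize(p[205:305,280:380],(400,400),interpolation=cv2.INTER_CUBIC)
p,d=ctrl.get_image("top");b=cv2.resize(p[230:325,230:325],(400,400),interpolation=cv2.INTER_CUBIC)
cv2.imwrite("pics/s7.png",np.hstack([a,b]))
E
```

```text
(no output)
```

View pics/s7.png

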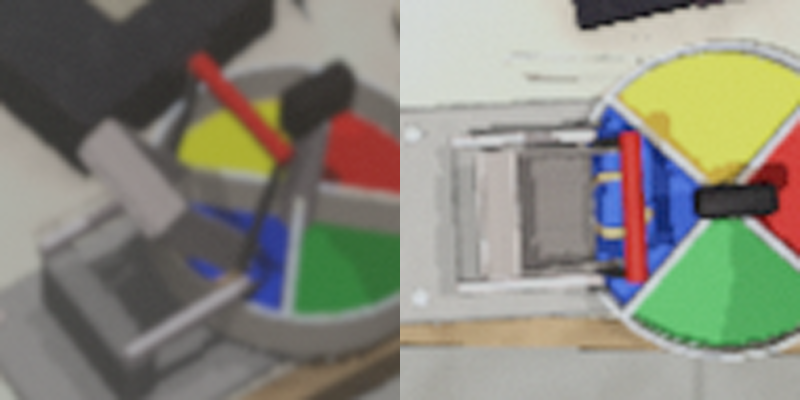

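The ring is visible in the blue compartment under the bar (right panel, about 625,203). I check its height and position.

```bash
python3 - <<'E'
from h import *
p,d=ctrl.get_image("top");m=ctrl.camera_model("top");h=cv2.cvtColor(p,cv2.COLOR_BGR2HSV).astype(int)
v,u=np.mgrid[264:294,274:296];v=v.ravel();u=u.ravel()
k=(abs(h[v,u,0]-22)<12)&(h[v,u,1]>30)&(h[v,u,2]>90);v,u=v[k],u[k]
pc=(np.c_[u,v,np.ones(len(u))]@np.linalg.inv(m["mtx"]).T)*d[v,u][:,None];X=(pc-m["t"])@m["R"]
for a,b in zip(np.c_[u,v],X.round(3)):print(a,b)
E
```

```text
[294 264] [0.479 0.175 0.02 ]
[295 264] [0.479 0.173 0.021]
[295 265] [0.477 0.173 0.017]
[277 271] [0.465 0.206 0.024]
[278 271] [0.465 0.205 0.027]
[279 271] [0.465 0.203 0.025]
[280 271] [0.465 0.201 0.029]
[281 271] [0.465 0.199 0.025]
[282 271] [0.465 0.199 0.129]
[276 272] [0.463 0.208 0.023]
[277 272] [0.463 0.206 0.024]
[278 272] [0.463 0.205 0.028]
[279 272] [0.463 0.203 0.02 ]
[275 273] [0.461 0.21  0.029]
[288 280] [0.449 0.186 0.027]
[289 280] [0.449 0.184 0.025]
[288 281] [0.447 0.186 0.026]
[288 282] [0.445 0.186 0.025]
[276 284] [0.441 0.208 0.027]
[277 284] [0.441 0.206 0.026]
[278 284] [0.441 0.204 0.027]
[281 284] [0.441 0.198 0.025]
[282 284] [0.441 0.197 0.025]
[277 285] [0.439 0.206 0.026]
[278 285] [0.439 0.204 0.028]
[279 285] [0.439 0.202 0.027]
[280 285] [0.439 0.2   0.027]
[281 285] [0.439 0.198 0.027]
[282 285] [0.44  0.197 0.028]
[280 286] [0.437 0.2   0.021]
```

The ring lies flat: its top is at 26 mm, which is the 18 mm floor plus its 8 mm height. Its centre is at about (0.452, 0.203), roughly 12 mm from the compartment's middle. The robot is clear, so I hand in.

```bash
python3 -c "
from station import ctrl;print(ctrl.finish_job())"
```

```text
the job is handed in; nothing more can be done
None
```

The job is handed in (no verdict was returned): blue was turned to within about 1° of the chute line, the chute was tipped, and the ring lies flat in the blue compartment about 12 mm from its middle, with the robot clear after about 11 s.

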